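Reload the heavy-duty stapler

TASK

The heavy-duty stapler has run empty: draw its magazine fully out by the pull tab, load the tall staple strip (not the low desk-stapler one) legs down into the channel between the spring follower and the nose plate, and let go so that it sits flat on the channel floor. Then push the magazine fully home with the strip still seated, and leave everything else where it lies.

Things in the scene. Friction and masses are not known exactly. Their poses are not given: they have to be found in the camera images.
- heavy_stapler: Heavy-duty stapler, fixed: black base 275 x 80 mm (x -20 to 255, 17 mm high), grey head above (from x = 0, 55 mm wide, 29 to 85 mm high), black handle folded on top from x = 45, to 106 mm. Origin on the table below the head's front face; x to its rear, z up. The magazine slides in a mouth in that face; the mouth's ceiling is 5 mm above a seated strip.
- magazine (a joint): How far the magazine is drawn out of the head towards the stapler's front (its -x), in m: 0 fully home, 0.105 fully out against its stop. Slides stiffly (about 8 N) and stays where it is left.
- channel (a point): On the sliding magazine: floor of its channel, mid-width, at the inner face of the nose plate; 36 mm above the table, 3 mm behind the head's front face when home. x along the channel to the rear, z up. Open-topped steel channel 16 mm wide inside, 21 outside; walls 12 mm high, the top 2.5 mm flared outward. Nose plate across its front: 3 mm thick, 9 mm high above the floor.
- pull_tab (a point): Centre of the pull tab, an upright black fin in front of the nose plate, 18.5 mm ahead of point channel and 2 mm lower: 31 mm long (x), 10 mm thick (y), 22 mm tall (z, 23 to 45 mm above the table), axes as the channel's. Grip it across y to pull; push on its front end to close.
- follower (a joint): How far the spring follower is pushed back, in m: 0 at rest, when its front face stands 8 mm behind the inner face of the nose plate; 0.068 fully back. Its spring pushes it to the front with about 2 N at rest, 4 N with the strip in place.
- follower_face (a point): Bottom middle of the follower's front face, on the channel floor, moving with it. The follower is a black block 12.8 mm wide, 10 mm long; its face reaches up to 23 mm above the channel floor, 14 mm above the nose plate, so the end of a strip held level just above the nose plate pushes it back.
- tall_strip: The strip to load: steel heavy-duty staples in one block, 60 mm long (x), 13 mm wide (y), 24 mm tall (z), about 45 g, standing legs down on the table. Origin at the centre of its underside; either end may go first. Seated in the channel it stands 12 mm above the walls.
- desk_strip: Strip of ordinary desk staples, 52 mm long (x), 12.8 mm wide, only 8.5 mm tall, lying loose on the table; not wanted, leave it. Origin at the centre of its underside.
- clip_a: Black bulldog clip, 32 x 50 x 12 mm, loose on the table; leave it. Origin at the centre of its underside.
- eraser: Eraser, 22 x 50 x 12 mm, loose on the table; leave it. Origin at the centre of its underside.
There are look-alikes about, which are no part of the job. Leave any red or yellow look-alike of the tall_strip alone.

How it is judged:
By the outcome, as a careful person would: the job done as asked, in the order asked, and still so for the second after the job is handed in, with the robot touching nothing.
It also fails if it takes over 62 s, if anything falls off the work surface, if the arm or the gripper's body presses on something with over 40 N, if the wrist force passes 120 N, or if a joint passes its speed limit or range.

ROBOT

A 6-joint arm with a two-finger parallel gripper is mounted at the origin on the work surface; the furniture and walls round the work are solid. World frame = base frame: x ahead of the robot, y to its left, z up, the work surface at z = 0. Lengths are in m, angles in rad, forces in N, time in s.
With the tool pointing down it reaches from about 0.35 to 0.975 m from the base axis. Payload 4.9 kg.
Tool frame: the origin (TCP) lies at the very end of the fingers, on their centre line; the grasp point (between the pads) lies 19 mm behind it; x points along the fingers, y is the direction in which the jaws open and shut, and the axes are right-handed (so a half turn about x gives the same grasp; the last joint's range is limited). The gripper opens to 85 mm and grips with 20 to 120 N. Pads are 22 mm wide; open, the fingers measure 114 mm over their backs; the gripper's body (76 mm by 85 mm) begins 54 mm behind the grasp point. The pads swing forward as they close: fully open they stand 13 mm farther back than shut.
Start: joints at [1.095, 0.053, 1.613, -0, 1.476, -0.119], TCP at [0.218, 0.586, 0.202] pointing down, gripper open.
Joint ranges: [-3.01, 3.01], [-1.01, 2.22], [0.06, 2.58], [-1.02, 4.17], [0.09, 2.62], [-3.14, 3.14]. Speed limits (rad/s): [2.57, 2.57, 3.14, 3.14, 3.14, 3.14].

INTERFACE

Orientations are given as a rotation vector (axis times angle).
In Python, from station import ctrl, get_image, calibration, finish_job, search_frame, cut_out, mark_of gives the robot as it stands. The module is installed in compiled form; this text tells all that it offers.
- The arm moves only by the tool arm_command, never from a script. Its argument "plan" is a list that holds one entry, the list of rows, each a list of 7 numbers: the shift along the tool's x, y, z in m, then the turn, a rotation vector about the tool's x, y, z in degrees, then the finger opening in m, from 0 to 0.0854. A call has 1 to 20 rows; each row shifts and turns the pose as measured when the row begins, along the tool's axes as they then stand; what a row does not reach is not made up. A row lasts 1/12 s, in which the tool goes at most 41.7 mm and 7.16 degrees, less where a joint would pass 70% of its speed; a pose out of reach is approached as far as the arm can. A call with a gripper value outside its range is refused whole. The fingers move at their own pace and stop on an object; "squeeze" is the grip in N (left out, the last holds). Time passes only in rows, so rows that do not move let the fingers close. It gives the time, the measured TCP pose, the force and the opening at its end, in the units of the state.
- ctrl.get_obs(): the state, without advancing time (a new reading comes with each control period).
- get_image(name): name is "scene" or "top"; returns the picture (400x640x3 uint8, red, green, blue); there is no depth.
- calibration(name): a dict with "fx", "fy", "cx", "cy" (pixels), "k1" (the pictures are not rectified: a ray, as slopes to the right and down, at radius r is drawn at 1 + k1 r^2 times it, then the intrinsics apply), "cam_to_world" (4x4, takes a point from camera to world coordinates). Camera axes: x right, y down, z forward; pixel columns grow to the right and rows downward; lengths in m; the calibration is good to about 2 mm. A picture is of the moment at which its call begins. calibration takes no time and is no camera call.
- finish_job(): hands the job in, once; it reports no verdict.
Trained networks look in the newest picture that a camera, given by its name, has taken for a name from the list of things; names that differ only in an ending like _2 or _b are one class to them, and where a whole thing is asked for, a point or a joint stands for the part that bears it (a point fixed in the world has none). Each returns a list of dicts, best first, with "conf" (0 to 1); they miss things now and then, are a little off and sometimes report something else, mostly with a low value. They report only what shows in the picture. A call takes as long as a camera call. They do not tell look-alikes from the thing itself.
- search_frame(camera, thing): "at" ([x, y, z] in m, in the coordinates of the camera as it stood for that picture, good to about 4 mm: the middle of the surface that is visible of it).
- cut_out(camera, thing): "mask" (400x640 bool, what is visible of it).
- mark_of(camera, thing): "at" ([x, y, z] in m, in the coordinates of the camera as it stood for that picture, good to about 4 mm: a listed point, or the origin of a listed thing).
The state is a dict: "t": time; "q": joint angles; "dq": joint speeds; "effort": joint torques, N m; "tool_pos": TCP position; "tool_rot": TCP orientation; "contact_force": force on the tool from outside, world axes, zero at the start; "wrist_torque": the same for the moment, N m; "opening": finger opening in m.
Only numpy, scipy, OpenCV 4.12 (cv2) and the standard library are available. Lean on these libraries where they do the work, as an engineer would, in place of code of your own. Each camera call takes 0.05 s, during which the arm holds its last target. There are 200 camera calls.

## Working session

There is one attempt and no reset: what is moved stays moved. The work goes in short steps, Python scripts to look and compute and a tool call to move; the robot and the scene stay as the last step left them, time stands still between calls to the robot, and variables do not carry over. Pictures are saved under pics/ and viewed, about 8 in all and at most 12, crops included, and the job is handed in when it is done.

Besides the shell and the picture viewer there is one more tool, called after ">>>" in YAML: its name, and indented under it one key for each argument. arm_command: Moves the arm, as the interface text tells. Its arguments: {"type":"object","properties":{"plan":{"type":"array","items":{"type":"array","items":{"type":"array","items":{"type":"number"}}}},"squeeze":{"type":"number"}},"required":["plan"]}

```bash
mkdir -p pics; cat > h.py <<'E'
import numpy as np, cv2
from scipy.spatial.transform import Rotation as R
from station import *
def w(cam,p):
    T=np.array(calibration(cam)["cam_to_world"]); return T[:3,:3]@np.array(p)+T[:3,3]
def unproj(cam,uv,z):
    c=calibration(cam); d=np.array([(uv[0]-c["cx"])/c["fx"],(uv[1]-c["cy"])/c["fy"]]); s=d.copy()
    for _ in range(20): s=d/(1+c["k1"]*(s@s))
    T=np.array(c["cam_to_world"]); r=T[:3,:3]@np.array([*s,1]); return T[:3,3]+r*(z-T[2,3])/r[2]
def proj(cam,P):
    c=calibration(cam); T=np.array(c["cam_to_world"]); p=T[:3,:3].T@(np.array(P)-T[:3,3]); s=p[:2]/p[2]; s=s*(1+c["k1"]*(s@s))
    return np.array([s[0]*c["fx"]+c["cx"],s[1]*c["fy"]+c["cy"]])
def save(cam,n,crop=None,sc=1):
    im=get_image(cam)
    if crop: im=im[crop[1]:crop[3],crop[0]:crop[2]]
    cv2.imwrite("pics/"+n+".png",cv2.cvtColor(cv2.resize(im,None,fx=sc,fy=sc,interpolation=cv2.INTER_CUBIC),cv2.COLOR_RGB2BGR))
E
python3 - <<'E'
from h import *
np.set_printoptions(precision=4,suppress=True)
for c in("top","scene"):
    save(c,c+"0",sc=1.25)
    print(c,np.array(calibration(c)["cam_to_world"])[:3,3],calibration(c)["fx"])
    for t in("heavy_stapler","channel","pull_tab","follower_face","tall_strip","desk_strip"):
        for d in mark_of(c,t)[:4]: print(t,round(d["conf"],2),w(c,d["at"]),proj(c,w(c,d["at"])).round())
o=ctrl.get_obs();print(o["t"],o["tool_pos"],R.from_rotvec(o["tool_rot"]).as_matrix(),o["opening"],o["q"])
E
```

```text
top [0.3938 0.0302 1.2387] 518.8977657666882
heavy_stapler 0.87 [0.6057 0.1033 0.0009] [284. 166.]
channel 0.51 [0.6058 0.1025 0.0393] [283. 164.]
pull_tab 0.47 [0.5862 0.0964 0.0355] [286. 172.]
tall_strip 0.66 [ 0.3813  0.303  -0.0027] [201. 261.]
tall_strip 0.62 [0.2981 0.2641 0.0007] [217. 296.]
tall_strip 0.51 [ 0.4667  0.2585 -0.0002] [219. 225.]
desk_strip 0.48 [ 0.4461 -0.2259  0.0009] [422. 230.]
scene [0.0434 0.9122 0.5782] 475.8801712421767
heavy_stapler 0.69 [ 0.6075  0.1044 -0.0016] [260. 223.]
channel 0.41 [0.6005 0.1021 0.0394] [262. 209.]
pull_tab 0.47 [0.5866 0.099  0.0378] [268. 210.]
tall_strip 0.94 [ 0.381   0.3035 -0.0017] [302. 302.]
tall_strip 0.67 [0.2999 0.2589 0.004 ] [351. 300.]
desk_strip 0.44 [ 0.4426 -0.2198  0.0013] [375. 186.]
0.7 [0.2183 0.5856 0.202 ] [[ 0.      0.3493  0.937 ]
 [ 0.0001  0.937  -0.3493]
 [-1.      0.0001 -0.    ]] 0.08508595291326308 [ 1.095   0.0526  1.6129  0.      1.476  -0.119 ]
```

View pics/top0.png

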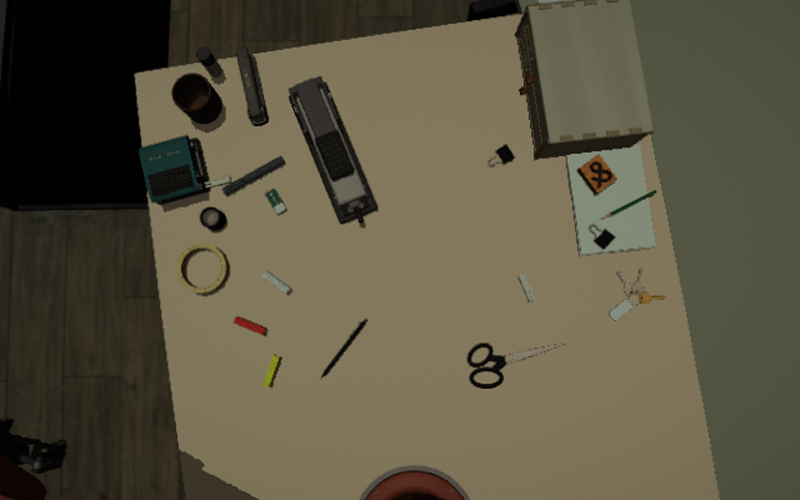

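View pics/scene0.png

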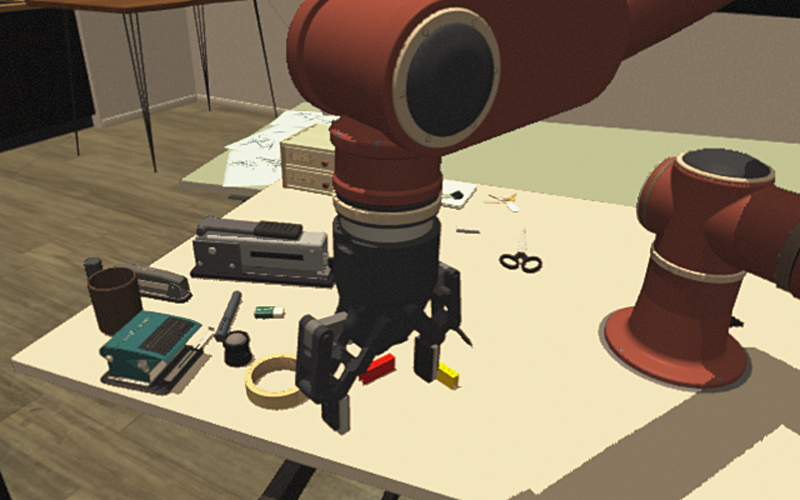

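The top view shows the stapler's nose and tab at about (361,215) and its rear at (307,85). The grey tall strip is at (276,283), with the red one at (250,326) and the yellow at (272,371) as look-alikes. The desk strip is at (526,288). In the scene view the arm hides the grey strip. Next I fit the stapler and strip silhouettes to get their poses.

```bash
cat >> h.py <<'E'
from scipy.optimize import minimize
def sil(cam,boxes,p,S=4):
    m=np.zeros((400*S,640*S),np.uint8); c,s=np.cos(p[2]),np.sin(p[2])
    for (x0,x1,y0,y1,z0,z1) in boxes:
        pts=[proj(cam,[p[0]+c*x-s*y,p[1]+s*x+c*y,z]) for x in(x0,x1) for y in(y0,y1) for z in(z0,z1)]
        cv2.fillConvexPoly(m,cv2.convexHull(np.round((np.array(pts)+.5)*S).astype(np.int32)),1)
    return m.astype(bool)
def fit(cam,boxes,p,mask,S=4):
    M=np.kron(mask,np.ones((S,S),bool))
    f=lambda q:-(sil(cam,boxes,q,S)&M).sum()/(sil(cam,boxes,q,S)|M).sum()
    best=None
    for dy in(-.15,0,.15):
        q=np.array(p)+[0,0,dy]
        r=minimize(f,q,method="Nelder-Mead",options=dict(initial_simplex=[q,q+[.01,0,0],q+[0,.01,0],q+[0,0,.1]],xatol=1e-4,fatol=1e-5))
        if best is None or r.fun<best.fun: best=r
    return best.x,-best.fun
ST=[(-.02,.255,-.04,.04,0,.017),(0,.255,-.0275,.0275,.029,.085),(.045,.25,-.02,.02,.085,.106),(-.031,0,-.005,.005,.023,.045)]
TS=[(-.03,.03,-.0065,.0065,0,.024)]
E
python3 - <<'E'
from h import *
np.set_printoptions(precision=4,suppress=True)
im=get_image("top")
m=cut_out("top","heavy_stapler")[0]["mask"]; print(fit("top",ST,[.606,.103,.37],m))
for d in cut_out("top","tall_strip"):
    v,u=np.argwhere(d["mask"]).mean(0); print(round(d["conf"],2),u,v,d["mask"].sum(),im[d["mask"]].mean(0))
    if abs(u-220)<8 and abs(v-226)<8: print(fit("top",TS,[.467,.2585,-.7],d["mask"]),fit("top",TS,[.467,.2585,.7],d["mask"]),)
save("top","t1",(180,120,320,250),5)
E
```

```text
Traceback (most recent call last):
  File "h.py", line 30, in fit
    r=minimize(f,q,method="Nelder-Mead",options=dict(initial_simplex=[q,q+[.01,0,0],q+[0,.01,0],q+[0,0,.1]],xatol=1e-4,fatol=1e-5))
  File "h.py", line 26, in <lambda>
    f=lambda q:-(sil(cam,boxes,q,S)&M).sum()/(sil(cam,boxes,q,S)|M).sum()
                                              ~~~^^^^^^^^^^^^^^^
  File "h.py", line 21, in sil
    pts=[proj(cam,[p[0]+c*x-s*y,p[1]+s*x+c*y,z]) for x in(x0,x1) for y in(y0,y1) for z in(z0,z1)]
         ~~~~^^^^^^^^^^^^^^^^^^^^^^^^^^^^^^^^^^^
  File "h.py", line 11, in proj
    c=calibration(cam); T=np.array(c["cam_to_world"]); p=T[:3,:3].T@(np.array(P)-T[:3,3]); s=p[:2]/p[2]; s=s*(1+c["k1"]*(s@s))
ValueError: time passes only in moves, steps and waits
```

```bash
sed -i 's/^from station import \*/from station import *\nimport functools\ncalibration=functools.lru_cache(calibration)/' h.py
python3 - <<'E'
from h import *
np.set_printoptions(precision=4,suppress=True)
im=get_image("top")
m=cut_out("top","heavy_stapler")[0]["mask"]; ds=cut_out("top","tall_strip")
save("top","t1",(180,120,320,250),5)
print(fit("top",ST,[.606,.103,.37],m,2))
for d in ds:
    v,u=np.argwhere(d["mask"]).mean(0); print(round(d["conf"],2),u,v,d["mask"].sum(),im[d["mask"]].mean(0))
    if abs(u-220)<8 and abs(v-226)<8: print(fit("top",TS,[.467,.2585,-.7],d["mask"]),fit("top",TS,[.467,.2585,.7],d["mask"]))
E
```

```text
(array([0.605 , 0.1013, 0.3821]), np.float64(0.9231519288195502))
0.69 220.48101265822785 224.8227848101266 158 [118.0633 123.6709 107.4937]
(array([0.4663, 0.2536, 0.9335]), np.float64(0.8909025009061254)) (array([0.4664, 0.254 , 0.9467]), np.float64(0.8902482907520691))
0.68 216.83068783068782 296.97354497354496 189 [110.1111 114.2222  31.7354]
0.66 199.34969325153375 259.6441717791411 163 [115.5521  35.3252  28.0675]
```

View pics/t1.png

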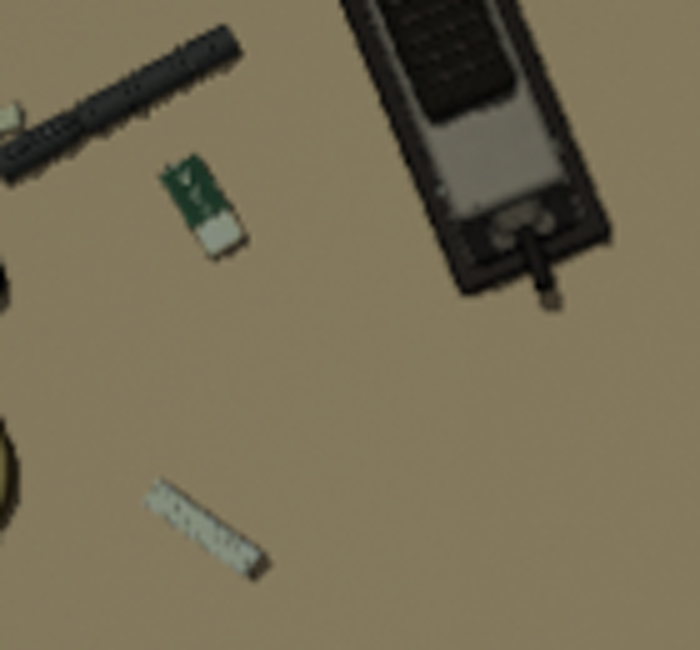

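The close crop confirms the details. The tab tip is at crop (550,305), so the magazine is closed. The grey strip runs (155,490)–(258,567), giving a yaw of about 0.94. The stapler yaw is about 0.384. I turn the jaws to the stapler's y and fly above the tab.

>>> arm_command:
  plan:
    - [[0, 0, 0, -7.1, 0, 0, 0.085], [0, 0, 0, -7.1, 0, 0, 0.085], [0, 0, 0, -7.1, 0, 0, 0.085], [0, 0, 0, -7.1, 0, 0, 0.085], [0, 0, 0, -7.1, 0, 0, 0.085], [0, 0, 0, -7, 0, 0, 0.085], [0, -0.037, 0.01, 0, 0, 0, 0.06], [0, -0.037, 0.01, 0, 0, 0, 0.06], [0, -0.037, 0.01, 0, 0, 0, 0.06], [0, -0.037, 0.01, 0, 0, 0, 0.06], [0, -0.037, 0.01, 0, 0, 0, 0.06], [0, -0.037, 0.01, 0, 0, 0, 0.06], [0, -0.037, 0.01, 0, 0, 0, 0.06], [0, -0.037, 0.01, 0, 0, 0, 0.06], [0, -0.037, 0.01, 0, 0, 0, 0.06], [0, -0.037, 0.01, 0, 0, 0, 0.06], [0, -0.037, 0.01, 0, 0, 0, 0.06], [0, -0.037, 0.01, 0, 0, 0, 0.06], [0, -0.037, 0.01, 0, 0, 0, 0.06], [0, -0.037, 0.01, 0, 0, 0, 0.06]]
  squeeze: 40

```text
t: 2.67
tool_pos: [0.5617, 0.1528, 0.2032]
tool_rot: [-0.324, 1.54, 0.331]
contact_force: [0.1, 0.2, 0.0]
opening: 0.0599
```

```bash
cat >> h.py <<'E'
def go(target,yaw_y):
    "shift/turn needed, in tool axes; target TCP xyz, yaw of tool y (deg), tool down"
    o=ctrl.get_obs(); A=R.from_rotvec(o["tool_rot"]).as_matrix(); a=np.radians(yaw_y)
    y=np.array([np.cos(a),np.sin(a),0]); x=np.array([0,0,-1.]); B=np.c_[x,y,np.cross(x,y)]
    print("t",round(o["t"],2),"pos",o["tool_pos"].round(4) if hasattr(o["tool_pos"],"round") else o["tool_pos"],"open",round(o["opening"],4),"F",np.round(o["contact_force"],1),"q",np.round(o["q"],2))
    print("shift now-axes",(A.T@(np.array(target)-o["tool_pos"])).round(4),"turn",np.degrees(R.from_matrix(A.T@B).as_rotvec()).round(2))
def stw(p,x,y=0): return p[0]+np.cos(p[2])*x-np.sin(p[2])*y,p[1]+np.sin(p[2])*x+np.cos(p[2])*y
E
python3 - <<'E'
from h import *
np.set_printoptions(precision=4,suppress=True)
get_image("scene")
m1=cut_out("scene","heavy_stapler"); ds=cut_out("scene","tall_strip"); ms=mark_of("scene","tall_strip"); pt=mark_of("scene","pull_tab")
for d in ms[:4]: print("strip",round(d["conf"],2),w("scene",d["at"]))
for d in pt[:2]: print("tab",round(d["conf"],2),w("scene",d["at"]))
if m1: print(fit("scene",ST,[.605,.1013,.384],m1[0]["mask"],2))
for d in ds:
    v,u=np.argwhere(d["mask"]).mean(0); p=proj("scene",[.466,.256,.012])
    print(u,v,p)
    if np.hypot(u-p[0],v-p[1])<12: print(fit("scene",TS,[.466,.256,.94],d["mask"]))
go([.5855,.0935,.1],112)
save("scene","s1",(150,120,470,330),2.5)
E
```

```text
strip 0.88 [0.3001 0.2606 0.0041]
strip 0.81 [ 0.382   0.3025 -0.0014]
strip 0.59 [0.4613 0.2586 0.0003]
tab 0.47 [0.5847 0.0974 0.0404]
(array([0.6074, 0.0971, 0.3579]), np.float64(0.9014475425936206))
352.9385342789598 297.4160756501182 [276.1748 268.9127]
277.300505050505 268.3560606060606 [276.1748 268.9127]
(array([0.4651, 0.2525, 0.9193]), np.float64(0.9247676648473226))
301.1741935483871 294.85591397849464 [276.1748 268.9127]
266.6083916083916 208.95804195804195 [276.1748 268.9127]
t 2.92 pos [0.5605 0.1547 0.2028] open 0.0598 F [ 0.5 -0.  -0.6] q [ 0.14 -0.05  1.72  0.01  1.47 -1.85]
shift now-axes [ 0.1025 -0.0665 -0.0026] turn [ 1.94  0.34 -0.23]
```

View pics/s1.png

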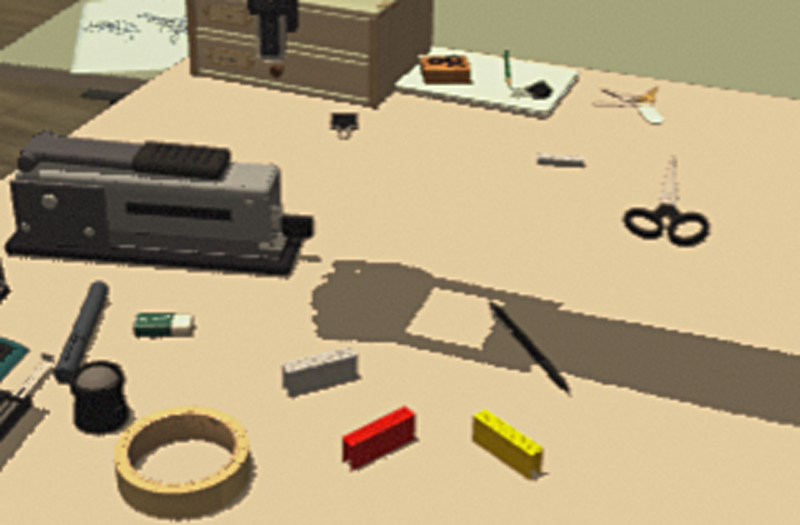

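The scene view shows all three strips clear of the arm. The tab is at crop (300,225), and the grey strip at (320,370) is free-standing. Both views agree on the tab and strip positions within about 4 mm. Descending on the tab.

>>> arm_command:
  plan:
    - [[0, -0.02, 0, 1.9, 0, 0, 0.06], [0.01, -0.02, 0, 0, 0, 0, 0.05], [0.025, -0.015, 0, 0, 0, 0, 0.05], [0.03, -0.008, -0.001, 0, 0, 0, 0.05], [0.03, 0, 0, 0, 0, 0, 0.05], [0.015, 0, 0, 0, 0, 0, 0.05], [0, 0, 0, 0, 0, 0, 0.05], [0, 0, 0, 0, 0, 0, 0.05]]
  squeeze: 25

```text
t: 3.63
tool_pos: [0.5821, 0.1087, 0.0931]
tool_rot: [-0.312, 1.534, 0.322]
contact_force: [-0.2, -1.0, 0.3]
opening: 0.0502
```

```bash
python3 - <<'E'
from h import *
go([.585,.095,.022],111.9)
o=ctrl.get_obs();print(proj("scene",o["tool_pos"]))
save("scene","s2",(200,120,340,250),5)
E
```

```text
t 3.63 pos [0.5821 0.1087 0.0931] open 0.0502 F [-0.2 -1.   0.3] q [ 0.05  0.06  1.8   0.01  1.28 -1.92]
shift now-axes [ 0.071  -0.014  -0.0037] turn [ 1.29  0.81 -0.19]
[266.7227848  190.91219358]
```

View pics/s2.png

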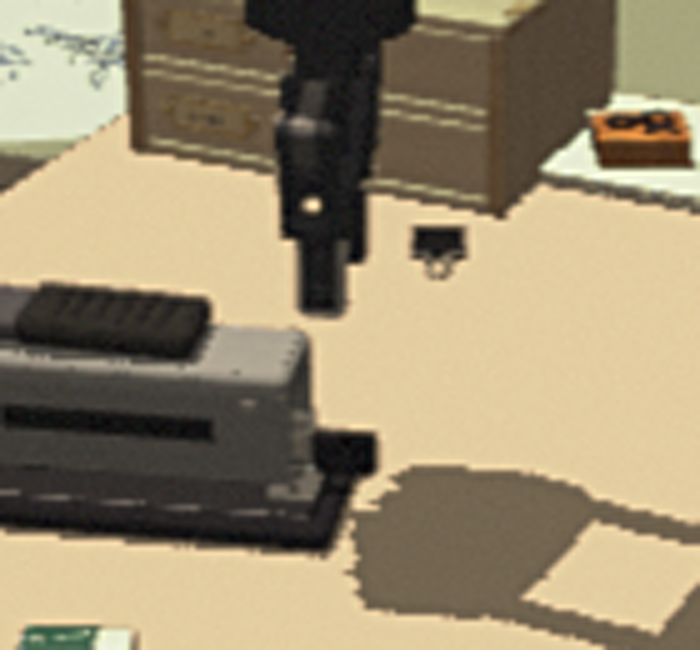

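The fingers are above the tab; the tab spans crop x 315–378 at y 450. Finishing the alignment, then descending and closing.

>>> arm_command:
  plan:
    - [[0, -0.014, -0.004, 1.3, 0.8, 0, 0.05], [0, -0.002, 0, 0, 0, 0, 0.05], [0.025, 0, 0, 0, 0, 0, 0.05], [0.02, 0, 0, 0, 0, 0, 0.05], [0.015, 0, 0, 0, 0, 0, 0.05], [0.005, 0, 0, 0, 0, 0, 0.05], [0, 0, 0, 0, 0, 0, 0.05]]

```text
t: 4.27
tool_pos: [0.5951, 0.0917, 0.0402]
tool_rot: [-0.299, 1.529, 0.297]
contact_force: [0.7, 0.1, 0.2]
opening: 0.0497
```

```bash
python3 - <<'E'
from h import *
go([.585,.095,.022],111.9)
E
```

```text
t 4.27 pos [0.5951 0.0917 0.0402] open 0.0497 F [0.7 0.1 0.2] q [ 0.03  0.14  1.81  0.    1.18 -1.92]
shift now-axes [ 0.018   0.0069 -0.0085] turn [-0.06  1.16  0.29]
```

>>> arm_command:
  plan:
    - [[0, 0.006, -0.008, 0, 1.2, 0.3, 0.05], [0.006, 0.001, -0.001, 0, 0, 0, 0.05], [0.006, 0, 0, 0, 0, 0, 0.05], [0.004, 0, 0, 0, 0, 0, 0.05], [0, 0, 0, 0, 0, 0, 0.05]]

```text
t: 4.68
tool_pos: [0.5869, 0.0951, 0.0285]
tool_rot: [-0.299, 1.544, 0.298]
contact_force: [-0.6, 0.3, -0.3]
opening: 0.0498
```

```bash
python3 - <<'E'
from h import *
go([.585,.095,.022],111.9)
E
```

```text
t 4.68 pos [0.5869 0.0951 0.0285] open 0.0498 F [-0.6  0.3 -0.3] q [ 0.04  0.15  1.82 -0.    1.17 -1.92]
shift now-axes [ 0.0065  0.0007 -0.0018] turn [-0.08  0.3   0.13]
```

>>> arm_command:
  plan:
    - [[0.006, 0.001, -0.002, 0, 0.3, 0.1, 0.05], [0.001, 0, 0, 0, 0, 0, 0.02], [0, 0, 0, 0, 0, 0, 0.006], [0, 0, 0, 0, 0, 0, 0.006], [0, 0, 0, 0, 0, 0, 0.006], [0, 0, 0, 0, 0, 0, 0.006], [0, 0, 0, 0, 0, 0, 0.006], [0, 0, 0, 0, 0, 0, 0.006], [0, 0, 0, 0, 0, 0, 0.006]]
  squeeze: 25

```text
t: 5.43
tool_pos: [0.585, 0.0953, 0.0213]
tool_rot: [-0.299, 1.549, 0.298]
contact_force: [0.1, -0.1, 0.8]
opening: 0.0061
```

```bash
python3 - <<'E'
from h import *
go([.585,.095,.022],111.9)
E
```

```text
t 5.43 pos [0.585  0.0953 0.0213] open 0.0061 F [ 0.1 -0.1  0.8] q [ 0.04  0.15  1.82 -0.    1.16 -1.92]
shift now-axes [-0.0007 -0.0003 -0.0001] turn [-0.08  0.03  0.04]
```

The fingers closed past 10 mm, so the tab isn't between them. Looking.

```bash
python3 - <<'E'
from h import *
get_image("scene")
for t in("pull_tab","channel"):
  for c in("scene","top"):
    if c=="top": get_image("top")
    get_image(c)
    for d in mark_of(c,t)[:2]: print(c,t,round(d["conf"],2),w(c,d["at"]).round(4))
o=ctrl.get_obs()
a=get_image("scene")[150:240,220:310]; p=proj("top",o["tool_pos"]).astype(int); b=get_image("top")[p[1]-45:p[1]+45,p[0]-45:p[0]+45]
cv2.imwrite("pics/s3.png",cv2.resize(np.hstack([a,b])[:,:,::-1],None,fx=4.4,fy=4.4,interpolation=cv2.INTER_CUBIC)); print(p,proj("scene",o["tool_pos"]))
E
```

```text
scene pull_tab 0.54 [0.586  0.0991 0.0369]
scene pull_tab 0.37 [0.6038 0.1062 0.001 ]
scene channel 0.57 [0.5995 0.1019 0.039 ]
[286 173] [269.59278245 215.70191246]
```

View pics/s3.png

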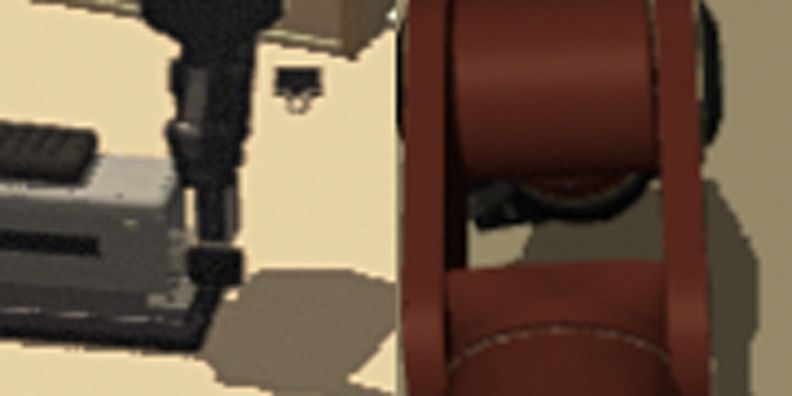

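The picture is ambiguous: the black tab at crop (215,265) and the fingertips overlap there. Testing by closing fully.

>>> arm_command:
  plan:
    - [[0, 0, 0, 0, 0, 0, 0], [0, 0, 0, 0, 0, 0, 0], [0, 0, 0, 0, 0, 0, 0], [0, 0, 0, 0, 0, 0, 0]]
  squeeze: 40

```text
t: 6.42
tool_pos: [0.5849, 0.0953, 0.0212]
tool_rot: [-0.299, 1.55, 0.298]
contact_force: [0.3, 0.1, 0.3]
opening: -0.0001
```

```bash
python3 - <<'E'
from h import *
go([.585,.095,.022],111.9)
a=get_image("scene")[170:230,240:300].astype(float); a=np.clip(255*(a/255)**.45,0,255).astype(np.uint8)
cv2.imwrite("pics/s4.png",cv2.resize(a[:,:,::-1],None,fx=9,fy=9,interpolation=cv2.INTER_CUBIC))
E
```

```text
t 6.42 pos [0.5849 0.0953 0.0212] open -0.0001 F [0.3 0.1 0.3] q [ 0.04  0.15  1.82 -0.    1.16 -1.92]
shift now-axes [-0.0008 -0.0003 -0.    ] turn [-0.07  0.01  0.04]
```

View pics/s4.png

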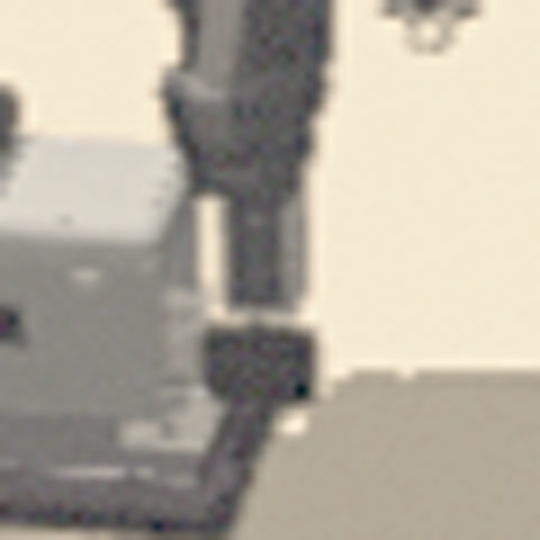

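The enhanced crop shows the closed fingertips end at about (265,310), above the tab top at (260,330). So the tips sit higher than the tool pose says. Checking that offset numerically against the start picture.

```bash
python3 - <<'E'
from h import *
np.set_printoptions(precision=4,suppress=True)
print("start tcp",proj("scene",[.2183,.5856,.202]),proj("scene",[.2183,.5856,.215]),"seen tips mid 307,323")
A=np.array([.3493,.937,0])
for s in(1,-1):
    for z in(.202,.215,.23): print(s,z,proj("scene",np.array([.2183,.5856,z])+s*(.0425+.007)*A))
o=ctrl.get_obs(); p=np.array(o["tool_pos"])
for dz in(0,.01,.02,.03): print(dz,proj("scene",p+[0,0,dz]))
print("if z ok, tip xy",unproj("scene",(270,204),.021))
E
```

```text
start tcp [306.1446 351.8275] [306.3027 342.6638] seen tips mid 307,323
1 0.202 [268.4119 375.7932]
1 0.215 [268.0876 366.3779]
1 0.23 [267.7036 355.2017]
-1 0.202 [339.7499 330.4457]
-1 0.215 [340.2869 321.5394]
-1 0.23 [340.9218 311.0024]
0 [269.5966 215.6989]
0.01 [269.5005 211.9952]
0.02 [269.4038 208.2609]
0.03 [269.3063 204.4956]
if z ok, tip xy [0.6159 0.0455 0.021 ]
```

In both pictures the fingertips sit about 30 mm above the reported TCP, while the columns agree. So the real tip height is about the reported z plus 0.03. I back off 5 mm so the knuckles clear the head, open, and go down gently while watching the force.

>>> arm_command:
  plan:
    - [[0, 0, -0.005, 0, 0, 0, 0.05], [0, 0, -0.001, 0, 0, 0, 0.05], [0, 0, 0, 0, 0, 0, 0.05], [0, 0, 0, 0, 0, 0, 0.05], [0, 0, 0, 0, 0, 0, 0.05], [0.006, 0, 0, 0, 0, 0, 0.05], [0.006, 0, 0, 0, 0, 0, 0.05], [0.006, 0, 0, 0, 0, 0, 0.05], [0, 0, 0, 0, 0, 0, 0.05]]
  squeeze: 25

```text
t: 7.22
tool_pos: [0.5787, 0.0928, 0.0016]
tool_rot: [-0.299, 1.549, 0.298]
contact_force: [-0.2, -0.2, -0.4]
opening: 0.0498
```

```bash
python3 - <<'E'
from h import *
go([.580,.093,-.008],111.9)
a=get_image("scene")[170:230,240:300].astype(float); a=np.clip(255*(a/255)**.45,0,255).astype(np.uint8)
cv2.imwrite("pics/s5.png",cv2.resize(a[:,:,::-1],None,fx=9,fy=9,interpolation=cv2.INTER_CUBIC))
E
```

```text
t 7.22 pos [0.5787 0.0928 0.0016] open 0.0498 F [-0.2 -0.2 -0.4] q [ 0.03  0.17  1.85 -0.    1.13 -1.92]
shift now-axes [ 0.0096 -0.0003  0.0013] turn [-0.08  0.04  0.05]
```

View pics/s5.png

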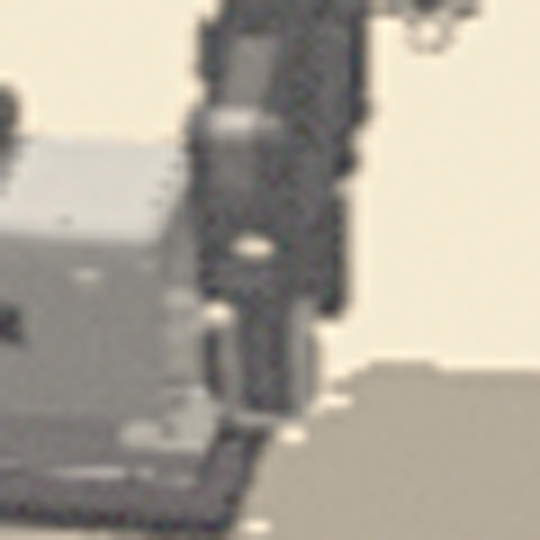

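The near finger now stands in front of the tab, its tip at crop (265,415), with the far one behind. No force so far. Going down 8 mm more and closing.

>>> arm_command:
  plan:
    - [[0.006, 0, 0.001, 0, 0, 0, 0.05], [0.003, 0, 0, 0, 0, 0, 0.03], [0, 0, 0, 0, 0, 0, 0.004], [0, 0, 0, 0, 0, 0, 0.004], [0, 0, 0, 0, 0, 0, 0.004], [0, 0, 0, 0, 0, 0, 0.004], [0, 0, 0, 0, 0, 0, 0.004], [0, 0, 0, 0, 0, 0, 0.004]]
  squeeze: 25

```text
t: 7.93
tool_pos: [0.5799, 0.0931, -0.0084]
tool_rot: [-0.299, 1.55, 0.298]
contact_force: [0.4, -0.5, -0.7]
opening: 0.0096
```

```bash
python3 - <<'E'
from h import *
go([.580,.093,-.008],111.9)
E
```

```text
t 7.93 pos [ 0.5799  0.0931 -0.0084] open 0.0096 F [ 0.4 -0.5 -0.7] q [ 0.03  0.19  1.85 -0.    1.11 -1.92]
shift now-axes [-0.0004 -0.0002  0.    ] turn [-0.11  0.02  0.04]
```

Gripped: the opening is 9.6 mm on the 10 mm tab, with no side load. Pulling.

>>> arm_command:
  plan:
    - [[0, 0, 0, 0, 0, 0, 0.002], [0, 0, 0, 0, 0, 0, 0.002], [0, 0, -0.008, 0, 0, 0, 0.002], [0, 0, -0.01, 0, 0, 0, 0.002], [0, 0, -0.01, 0, 0, 0, 0.002], [0, 0, -0.01, 0, 0, 0, 0.002], [0, 0, -0.01, 0, 0, 0, 0.002], [0, 0, -0.01, 0, 0, 0, 0.002], [0, 0, -0.01, 0, 0, 0, 0.002], [0, 0, -0.01, 0, 0, 0, 0.002], [0, 0, 0, 0, 0, 0, 0.002]]
  squeeze: 60

```text
t: 8.85
tool_pos: [0.5192, 0.0689, -0.0083]
tool_rot: [-0.292, 1.51, 0.299]
contact_force: [-3.6, -3.4, 1.5]
opening: 0.0086
```

```bash
python3 - <<'E'
from h import *
p=(.605,.1013,.384); x,y=stw(p,-.131,.0015)
go([x,y,-.008],112)
E
```

```text
t 8.85 pos [ 0.5192  0.0689 -0.0083] open 0.0086 F [-3.6 -3.4  1.5] q [-0.02  0.02  2.03  0.01  1.06 -1.97]
shift now-axes [-0.0018 -0.0008 -0.0393] turn [-0.29  2.31  0.2 ]
```

>>> arm_command:
  plan:
    - [[-0.001, 0, -0.008, 0, 0.8, 0, 0.002], [-0.001, 0, -0.009, 0, 0.8, 0, 0.002], [0, 0, -0.009, 0, 0.8, 0, 0.002], [0, 0, -0.008, 0, 0.3, 0, 0.002], [0, 0, -0.008, 0, 0.3, 0, 0.002], [0, 0, -0.005, 0, 0.3, 0, 0.002], [0, 0, -0.004, 0, 0, 0, 0.002], [0, 0, 0, 0, 0, 0, 0.002]]

```text
t: 9.52
tool_pos: [0.4881, 0.0565, -0.0083]
tool_rot: [-0.292, 1.517, 0.292]
contact_force: [-6.1, -5.1, 6.2]
opening: 0.0085
```

```bash
python3 - <<'E'
from h import *
p=(.605,.1013,.384); x,y=stw(p,-.131,.0015)
go([x,y,-.008],112)
E
```

```text
t 9.52 pos [ 0.4881  0.0565 -0.0083] open 0.0085 F [-6.1 -5.1  6.2] q [-0.04 -0.06  2.1   0.01  1.06 -1.99]
shift now-axes [-0.0005 -0.0008 -0.0058] turn [-0.58  1.89  0.36]
```

>>> arm_command:
  plan:
    - [[-0.001, 0, -0.005, -0.5, 1.0, 0, 0.002], [0, 0, -0.005, 0, 0.8, 0, 0.002], [0, 0, -0.005, 0, 0.5, 0, 0.002], [0, 0, -0.006, 0, 0, 0, 0.002], [0, 0, -0.006, 0, 0, 0, 0.002]]

```text
t: 9.93
tool_pos: [0.4885, 0.0564, -0.0075]
tool_rot: [-0.289, 1.486, 0.293]
contact_force: [23.4, 10.0, -21.4]
opening: 0.0088
```

```bash
python3 - <<'E'
from h import *
p=(.605,.1013,.384); x,y=stw(p,-.131,.0015)
go([x,y,-.008],112)
E
```

```text
t 9.93 pos [ 0.4885  0.0564 -0.0075] open 0.0088 F [ 23.4  10.  -21.4] q [-0.05 -0.08  2.12  0.02  1.04 -2.  ]
shift now-axes [ 0.0001 -0.0005 -0.0062] turn [-0.56  3.67  0.55]
```

Stop reached: 25 N reaction and no further travel. Relaxing, releasing and rising.

>>> arm_command:
  plan:
    - [[0, 0, 0.002, 0, 0, 0, 0.002], [0, 0, 0, 0, 0, 0, 0.03], [0, 0, 0, 0, 0, 0, 0.04], [0, 0, 0, 0, 0, 0, 0.05], [0, 0, 0, 0, 0, 0, 0.05], [-0.02, 0, 0, 0, 0, 0, 0.05], [-0.03, 0, 0, 0, 0, 0, 0.05], [-0.03, 0, 0, -6, 1, 0, 0.05], [-0.03, 0, 0, -6, 1, 0, 0.05], [-0.02, 0, 0, -6, 1, 0, 0.05], [0, 0, 0, -6, 1, 0, 0.05], [0, 0, 0, -6, 0, 0, 0.05], [0, 0, 0, 0, 0, 0, 0.05]]
  squeeze: 30

```text
t: 11.02
tool_pos: [0.4827, 0.0554, 0.1309]
tool_rot: [-0.739, 1.46, 0.701]
contact_force: [0.5, 0.6, -0.6]
opening: 0.0503
```

```bash
python3 - <<'E'
from h import *
np.set_printoptions(precision=4,suppress=True)
go([.4655,.2545,.06],143.6)
for c in("scene","top"):
  get_image(c)
  for t in("channel","pull_tab","follower_face"):
    for d in mark_of(c,t)[:1]: print(c,t,round(d["conf"],2),w(c,d["at"]))
E
```

```text
t 11.02 pos [0.4827 0.0554 0.1309] open 0.0503 F [ 0.5  0.6 -0.6] q [-0.02 -0.23  2.   -0.03  1.37 -2.51]
shift now-axes [0.0657 0.1351 0.1496] turn [-0.79 -1.2   0.91]
scene channel 0.67 [0.5056 0.0634 0.0384]
scene pull_tab 0.83 [0.4937 0.06   0.0389]
scene follower_face 0.57 [0.6176 0.2563 0.0048]
top channel 0.53 [0.6032 0.1042 0.0012]
top pull_tab 0.25 [ 0.7027 -0.1796 -0.0022]
top follower_face 0.53 [ 0.6995 -0.1724 -0.002 ]
```

The magazine tab has moved about 0.10 m by vision, which agrees with reaching the stop. To get the true tip height I touch the table gently on an empty spot, on the way to the strip.

>>> arm_command:
  plan:
    - [[0, 0.02, 0.022, -0.8, -1.2, 0.9, 0.013], [0.015, 0.02, 0.022, 0, 0, 0, 0.013], [0.025, 0.02, 0.022, 0, 0, 0, 0.013], [0.025, 0.02, 0.022, 0, 0, 0, 0.013], [0.025, 0.015, 0.015, 0, 0, 0, 0.013], [0.02, 0, 0, 0, 0, 0, 0.013], [0.01, 0, 0, 0, 0, 0, 0.013], [0, 0, 0, 0, 0, 0, 0.013]]

```text
t: 12.08
tool_pos: [0.4682, 0.1997, 0.0046]
tool_rot: [-0.722, 1.446, 0.721]
contact_force: [0.6, 0.0, 0.5]
opening: 0.0133
```

```bash
python3 - <<'E'
from h import *
go([.475,.19,-.02],143.6)
E
```

```text
t 12.08 pos [0.4682 0.1997 0.0046] open 0.0133 F [0.6 0.  0.5] q [ 0.26 -0.01  2.03  0.    1.12 -2.24]
shift now-axes [ 0.0246 -0.0112 -0.0037] turn [-0.6   0.08  0.05]
```

>>> arm_command:
  plan:
    - [[0.01, 0, 0, 0, 0, 0, 0.013], [0.008, 0, 0, 0, 0, 0, 0.013], [0.003, 0, 0, 0, 0, 0, 0.013], [0.002, 0, 0, 0, 0, 0, 0.013], [0.002, 0, 0, 0, 0, 0, 0.013], [0.002, 0, 0, 0, 0, 0, 0.013], [0.002, 0, 0, 0, 0, 0, 0.013], [0.002, 0, 0, 0, 0, 0, 0.013], [0.002, 0, 0, 0, 0, 0, 0.013], [0.002, 0, 0, 0, 0, 0, 0.013]]

```text
t: 12.92
tool_pos: [0.474, 0.198, -0.0278]
tool_rot: [-0.718, 1.438, 0.714]
contact_force: [-0.2, 0.5, 0.0]
opening: 0.013
```

>>> arm_command:
  plan:
    - [[0.002, 0, 0, 0, 0, 0, 0.013], [0.002, 0, 0, 0, 0, 0, 0.013], [0.002, 0, 0, 0, 0, 0, 0.013], [0, 0, 0, 0, 0, 0, 0.013]]

```text
t: 13.25
tool_pos: [0.4744, 0.1981, -0.0283]
tool_rot: [-0.719, 1.443, 0.716]
contact_force: [-0.7, -0.4, 0.3]
opening: 0.0132
```

>>> arm_command:
  plan:
    - [[0.003, 0, 0, 0, 0, 0, 0.013], [0.003, 0, 0, 0, 0, 0, 0.013]]

```text
t: 13.42
tool_pos: [0.4753, 0.1984, -0.0292]
tool_rot: [-0.72, 1.446, 0.717]
contact_force: [-17.3, -5.0, 35.9]
opening: 0.0131
```

```bash
python3 - <<'E'
from h import *
go([.4655,.2545,-.015],143.6)
o=ctrl.get_obs(); print(R.from_rotvec(o["tool_rot"]).as_matrix()[:,0])
E
```

```text
t 13.42 pos [ 0.4753  0.1984 -0.0292] open 0.0131 F [-17.3  -5.   35.9] q [ 0.25  0.06  2.03 -0.    1.05 -2.24]
shift now-axes [-0.0143  0.0417  0.0388] turn [-0.82  0.06  0.17]
[ 2.96072752e-03 -8.65918674e-04 -9.99995242e-01]
```

Table contact comes at reported z −0.029, so true tip height is reported z plus 0.029. Now to the strip, with tips at 13 mm so they stay above the channel walls later.

>>> arm_command:
  plan:
    - [[-0.025, 0, 0, 0, 0, 0, 0.04], [-0.02, 0, 0, -0.8, 0, 0, 0.04], [0, 0.014, 0.013, 0, 0, 0, 0.04], [0, 0.014, 0.013, 0, 0, 0, 0.04], [0, 0.012, 0.011, 0, 0, 0, 0.04], [0, 0.002, 0.002, 0, 0, 0, 0.04], [0, 0, 0, 0, 0, 0, 0.04]]
  squeeze: 30

```text
t: 14.0
tool_pos: [0.4653, 0.2567, 0.0177]
tool_rot: [-0.73, 1.44, 0.727]
contact_force: [-0.6, 0.4, 0.3]
opening: 0.04
```

```bash
python3 - <<'E'
from h import *
go([.4655,.2545,-.0155],143.6)
E
```

```text
t 14.0 pos [0.4653 0.2567 0.0177] open 0.04 F [-0.6  0.4  0.3] q [ 0.37  0.02  1.98 -0.    1.14 -2.14]
shift now-axes [ 0.0332 -0.0013 -0.0018] turn [-0.06  0.18  0.24]
```

>>> arm_command:
  plan:
    - [[0.012, -0.001, -0.001, 0, 0.2, 0.2, 0.04], [0.012, 0, 0, 0, 0, 0, 0.04], [0.008, 0, 0, 0, 0, 0, 0.04], [0.002, 0, 0, 0, 0, 0, 0.04], [0, 0, 0, 0, 0, 0, 0.04]]

```text
t: 14.42
tool_pos: [0.4642, 0.2521, -0.0227]
tool_rot: [-0.729, 1.451, 0.727]
contact_force: [0.1, 0.2, 0.3]
opening: 0.04
```

```bash
python3 - <<'E'
from h import *
go([.4655,.2545,-.0155],143.6)
a=get_image("scene")[230:300,240:330].astype(float); a=np.clip(255*(a/255)**.6,0,255).astype(np.uint8)
cv2.imwrite("pics/s6.png",cv2.resize(a[:,:,::-1],None,fx=8,fy=8,interpolation=cv2.INTER_CUBIC))
E
```

```text
t 14.42 pos [ 0.4642  0.2521 -0.0227] open 0.04 F [0.1 0.2 0.3] q [ 0.36  0.08  1.99 -0.    1.08 -2.15]
shift now-axes [-0.0072  0.0004  0.0027] turn [-0.16 -0.29 -0.07]
```

View pics/s6.png

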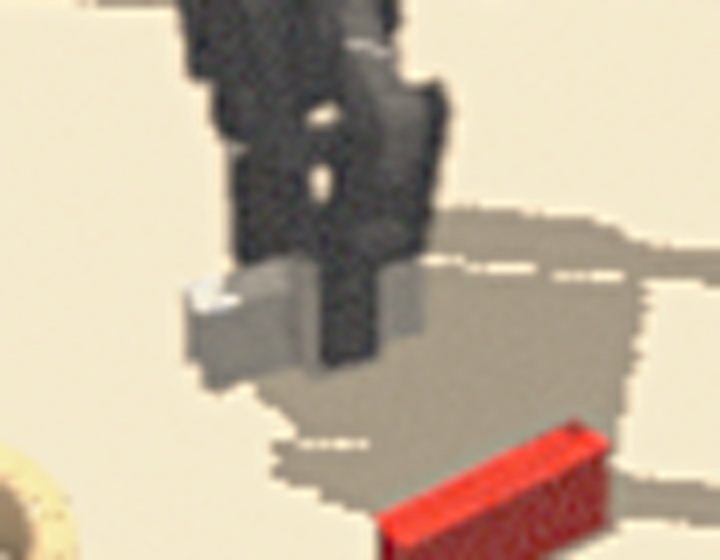

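The strip (crop x 190–422, y 260–390) lies between the fingers, the near one at x 350 and roughly central once its offset is allowed for. Rising 7 mm and closing.

>>> arm_command:
  plan:
    - [[-0.007, 0, 0.003, -0.2, -0.3, 0, 0.04], [-0.0005, 0, 0, 0, 0, 0, 0.03], [0, 0, 0, 0, 0, 0, 0.008], [0, 0, 0, 0, 0, 0, 0.008], [0, 0, 0, 0, 0, 0, 0.008], [0, 0, 0, 0, 0, 0, 0.008], [0, 0, 0, 0, 0, 0, 0.008], [0, 0, 0, 0, 0, 0, 0.008]]
  squeeze: 40

```text
t: 15.13
tool_pos: [0.4676, 0.2547, -0.0126]
tool_rot: [-0.729, 1.441, 0.731]
contact_force: [-0.2, 0.3, -0.8]
opening: 0.0116
```

```bash
python3 - <<'E'
from h import *
go([.4655,.2545,-.0155],143.6)
E
```

```text
t 15.13 pos [ 0.4676  0.2547 -0.0126] open 0.0116 F [-0.2  0.3 -0.8] q [ 0.36  0.07  1.98  0.    1.09 -2.15]
shift now-axes [ 0.0029  0.0016 -0.0014] turn [0.03 0.18 0.03]
```

Gripped the strip: opening 11.6 mm, with about 1 mm of pad give as on the tab. Lifting, turning to the stapler's axis, and moving over the tab.

>>> arm_command:
  plan:
    - [[0, 0, 0, 0, 0, 0, 0.005], [-0.015, 0, 0, 0, 0, 0, 0.005], [-0.025, 0, 0, 0, 0, 0, 0.005], [-0.03, 0, 0, 0, 0, 0, 0.005], [-0.015, 0, 0, 5.5, 0, 0, 0.005], [0, 0, 0, 5.5, 0, 0, 0.005], [0, 0, 0, 5.5, 0, 0, 0.005], [0, 0, 0, 5.5, 0, 0, 0.005], [0, 0, 0, 5.5, 0, 0, 0.005], [0, 0, 0, 4, 0, 0, 0.005], [0, 0, 0, 0, 0, 0, 0.005]]
  squeeze: 60

```text
t: 16.05
tool_pos: [0.466, 0.2542, 0.0756]
tool_rot: [-0.281, 1.552, 0.283]
contact_force: [0.3, -0.4, -0.5]
opening: 0.0105
```

```bash
python3 - <<'E'
from h import *
go([.4855,.0552,.06],111.9)
E
```

```text
t 16.05 pos [0.466  0.2542 0.0756] open 0.0105 F [ 0.3 -0.4 -0.5] q [ 0.36 -0.06  1.94  0.    1.26 -1.57]
shift now-axes [ 0.0154 -0.1931 -0.0518] turn [-1.29  0.02 -0.07]
```

>>> arm_command:
  plan:
    - [[0, -0.015, -0.004, -1.3, 0, 0, 0.005], [0, -0.03, -0.008, 0, 0, 0, 0.005], [0, -0.03, -0.008, 0, 0, 0, 0.005], [0, -0.03, -0.008, 0, 0, 0, 0.005], [0, -0.03, -0.008, 0, 0, 0, 0.005], [0, -0.03, -0.008, 0, 0, 0, 0.005], [0, -0.02, -0.005, 0, 0, 0, 0.005], [0, -0.005, -0.002, 0, 0, 0, 0.005], [0, 0, 0, 0, 0, 0, 0.005]]

```text
t: 16.8
tool_pos: [0.4911, 0.0523, 0.0747]
tool_rot: [-0.317, 1.547, 0.32]
contact_force: [0.1, 0.0, -0.4]
opening: 0.011
```

```bash
python3 - <<'E'
from h import *
go([.4855,.0552,.038],111.9)
E
```

```text
t 16.8 pos [0.4911 0.0523 0.0747] open 0.011 F [ 0.1  0.  -0.4] q [-0.05 -0.15  2.03  0.    1.26 -2.02]
shift now-axes [ 0.0367  0.0048 -0.004 ] turn [ 1.36  0.05 -0.1 ]
```

>>> arm_command:
  plan:
    - [[0, 0.005, -0.006, 1.3, 0, 0, 0.005], [0.012, 0, 0, 0, 0, 0, 0.005], [0.01, 0, 0, 0, 0, 0, 0.005], [0.004, 0, 0, 0, 0, 0, 0.005], [0, 0, 0, 0, 0, 0, 0.005], [0, 0, 0, 0, 0, 0, 0.005]]

```text
t: 17.3
tool_pos: [0.4825, 0.0582, 0.0445]
tool_rot: [-0.303, 1.55, 0.31]
contact_force: [-0.4, 0.1, 0.1]
opening: 0.0108
```

```bash
python3 - <<'E'
from h import *
np.set_printoptions(precision=4,suppress=True)
go([.4855,.0552,.038],111.9)
a=get_image("scene")[160:240,240:350].astype(float)
for t in("channel","pull_tab","tall_strip","follower_face"):
    for d in mark_of("scene",t)[:3]: print(t,round(d["conf"],2),w("scene",d["at"]),proj("scene",w("scene",d["at"])).round())
a=np.clip(255*(a/255)**.55,0,255).astype(np.uint8)
cv2.imwrite("pics/s7.png",cv2.resize(a[:,:,::-1],None,fx=7,fy=7,interpolation=cv2.INTER_CUBIC))
E
```

```text
t 17.3 pos [0.4825 0.0582 0.0445] open 0.0108 F [-0.4  0.1  0.1] q [-0.04 -0.13  2.06  0.    1.21 -2.  ]
shift now-axes [ 0.0065 -0.004   0.0016] turn [ 0.49 -0.02 -0.24]
channel 0.77 [0.5094 0.0633 0.0407] [304. 211.]
channel 0.47 [0.617  0.255  0.0028] [217. 251.]
pull_tab 0.61 [0.4944 0.0602 0.038 ] [311. 213.]
pull_tab 0.39 [ 0.6025  0.1065 -0.    ] [261. 224.]
tall_strip 0.83 [0.4767 0.06   0.0557] [318. 208.]
tall_strip 0.74 [0.382  0.3044 0.0008] [301. 301.]
tall_strip 0.74 [0.3007 0.262  0.0022] [350. 301.]
follower_face 0.49 [0.5201 0.0678 0.0388] [299. 211.]
follower_face 0.27 [0.5117 0.0647 0.0381] [303. 212.]
```

View pics/s7.png

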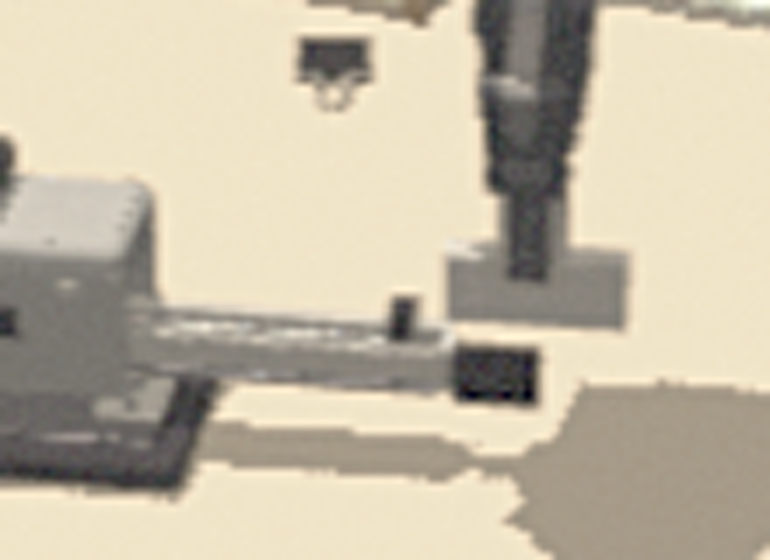

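The strip hangs level at crop x 447–625, its rear end about 10 mm ahead of the follower (x 390–418). The nose plate is near x 455, and the strip's underside is 6–10 mm above the tab top at y 347. I correct the lateral position and yaw and lower 4 mm.

>>> arm_command:
  plan:
    - [[0.001, -0.004, 0, 0.5, 0, -0.2, 0.005], [0.002, 0, 0, 0, 0, 0, 0.005], [0.001, 0, 0, 0, 0, 0, 0.005], [0, 0, 0, 0, 0, 0, 0.005]]

```text
t: 17.88
tool_pos: [0.4865, 0.0533, 0.0429]
tool_rot: [-0.299, 1.545, 0.297]
contact_force: [-0.3, -0.0, -1.2]
opening: 0.0108
```

```bash
cat >> h.py <<'E'
def sx():
    o=ctrl.get_obs(); d=np.array(o["tool_pos"][:2])-[.6043,.1029]; print("stapler x %.4f lat %.4f"%(d@[.9279,.3728],d@[-.3728,.9279]), "Fx %.1f Fy %.1f Fz %.1f"%(np.array(o["contact_force"][:2])@[.9279,.3728],np.array(o["contact_force"][:2])@[-.3728,.9279],o["contact_force"][2]))
E
python3 - <<'E'
from h import *
go([*stw((.6043,.1029,.382),-.061),.040],111.9); sx()
E
```

```text
t 17.88 pos [0.4865 0.0533 0.0429] open 0.0108 F [-0.3 -0.  -1.2] q [-0.04 -0.12  2.06 -0.    1.2  -1.99]
shift now-axes [0.0032 0.0022 0.0668] turn [-0.15  0.26  0.12]
stapler x -0.1278 lat -0.0021 Fx -0.3 Fy 0.1 Fz -1.2
```

>>> arm_command:
  plan:
    - [[0.003, 0.002, 0, 0, 0.3, 0, 0.005], [0, 0, 0, 0, 0, 0, 0.005], [0, 0, 0.006, 0, 0, 0, 0.005], [0, 0, 0.006, 0, 0, 0, 0.005], [0, 0, 0.006, 0, 0, 0, 0.005], [0, 0, 0, 0, 0, 0, 0.005]]

```text
t: 18.38
tool_pos: [0.5025, 0.0622, 0.039]
tool_rot: [-0.3, 1.555, 0.296]
contact_force: [-2.1, -2.2, 1.3]
opening: 0.0109
```

```bash
python3 - <<'E'
from h import *
go([*stw((.6043,.1029,.382),-.061),.039],111.9); sx()
E
```

```text
t 18.38 pos [0.5025 0.0622 0.039 ] open 0.0109 F [-2.1 -2.2  1.3] q [-0.02 -0.07  2.02 -0.    1.19 -1.97]
shift now-axes [-0.0002 -0.      0.0486] turn [-0.16 -0.29  0.09]
stapler x -0.1096 lat 0.0001 Fx -2.8 Fy -1.3 Fz 1.3
```

Follower contact as expected (−2.8 N), lateral error 0.1 mm. Continuing back.

>>> arm_command:
  plan:
    - [[0, 0, 0.007, 0, -0.2, 0, 0.005], [0, 0, 0.008, 0, 0, 0, 0.005], [0, 0, 0.008, 0, 0, 0, 0.005], [0, 0, 0.008, 0, 0, 0, 0.005], [0, 0, 0.008, 0, 0, 0, 0.005], [0, 0, 0.006, 0, 0, 0, 0.005], [0, 0, 0, 0, 0, 0, 0.005]]

```text
t: 18.97
tool_pos: [0.5474, 0.0803, 0.038]
tool_rot: [-0.3, 1.557, 0.297]
contact_force: [-3.4, -2.2, 1.8]
opening: 0.0107
```

```bash
python3 - <<'E'
from h import *
go([*stw((.6043,.1029,.382),-.061),.039],111.9); sx()
E
```

```text
t 18.97 pos [0.5474 0.0803 0.038 ] open 0.0107 F [-3.4 -2.2  1.8] q [ 0.01  0.05  1.91 -0.    1.19 -1.94]
shift now-axes [-0.001  -0.0003  0.0002] turn [-0.12 -0.42  0.05]
stapler x -0.0612 lat 0.0003 Fx -4.0 Fy -0.8 Fz 1.8
```

>>> arm_command:
  plan:
    - [[0.003, 0, 0, 0, -0.4, 0, 0.005], [0.003, 0, 0, 0, 0, 0, 0.005], [0.003, 0, 0, 0, 0, 0, 0.005], [0, 0, 0, 0, 0, 0, 0.005]]

```text
t: 19.3
tool_pos: [0.5467, 0.0803, 0.0275]
tool_rot: [-0.299, 1.552, 0.298]
contact_force: [-3.4, -2.3, 1.1]
opening: 0.0108
```

```bash
python3 - <<'E'
from h import *
go([*stw((.6043,.1029,.382),-.061),.0235],111.9); sx()
E
```

```text
t 19.3 pos [0.5467 0.0803 0.0275] open 0.0108 F [-3.4 -2.3  1.1] q [ 0.01  0.06  1.92 -0.    1.17 -1.94]
shift now-axes [ 0.004  -0.0005  0.0009] turn [-0.1  -0.1   0.03]
stapler x -0.0619 lat 0.0005 Fx -4.0 Fy -0.8 Fz 1.1
```

The strip is inside the channel: its underside is about 4 mm above the floor, below the nose top, with no vertical load. Lowering to the floor.

>>> arm_command:
  plan:
    - [[0.002, 0, 0, 0, 0, 0, 0.005], [0.0015, 0, 0, 0, 0, 0, 0.005], [0.0015, 0, 0, 0, 0, 0, 0.005], [0.001, 0, 0, 0, 0, 0, 0.005]]

```text
t: 19.63
tool_pos: [0.5462, 0.0802, 0.0219]
tool_rot: [-0.299, 1.552, 0.298]
contact_force: [-9.1, -0.9, 12.6]
opening: 0.0109
```

```bash
python3 - <<'E'
from h import *
go([*stw((.6043,.1029,.382),-.061),.0235],111.9); sx()
E
```

```text
t 19.63 pos [0.5462 0.0802 0.0219] open 0.0109 F [-9.1 -0.9 12.6] q [ 0.01  0.06  1.92 -0.    1.16 -1.94]
shift now-axes [-0.0016 -0.0006  0.0014] turn [-0.13 -0.12  0.  ]
stapler x -0.0624 lat 0.0006 Fx -8.8 Fy 2.6 Fz 12.6
```

Floor contact: 12.6 N at the predicted height. Releasing and rising clear.

>>> arm_command:
  plan:
    - [[-0.0005, 0, 0, 0, 0, 0, 0.016], [0, 0, 0, 0, 0, 0, 0.03], [0, 0, 0, 0, 0, 0, 0.035], [0, 0, 0, 0, 0, 0, 0.035], [0, 0, 0, 0, 0, 0, 0.035], [-0.015, 0, 0, 0, 0, 0, 0.035], [-0.03, 0, 0, 0, 0, 0, 0.035], [-0.03, 0, 0, 0, 0, 0, 0.035], [-0.03, 0, 0, 0, 0, 0, 0.035], [0, 0, -0.02, 0, 0, 0, 0.02], [0, 0, -0.035, 0, 0, 0, 0.01], [0, 0, -0.035, 0, 0, 0, 0], [0, 0, -0.035, 0, 0, 0, 0], [0, 0, -0.03, 0, 0, 0, 0], [0, 0, 0, 0, 0, 0, 0]]

```text
t: 20.88
tool_pos: [0.4035, 0.0228, 0.1323]
tool_rot: [-0.3, 1.534, 0.298]
contact_force: [-0.0, 0.0, -0.2]
opening: 0.0002
```

```bash
python3 - <<'E'
from h import *
np.set_printoptions(precision=4,suppress=True)
go([*stw((.6043,.1029,.382),-.19),.02],111.9); sx()
a=get_image("scene")[160:240,240:350].astype(float)
for t in("channel","pull_tab","tall_strip"):
    for d in mark_of("scene",t)[:3]: print(t,round(d["conf"],2),w("scene",d["at"]))
a=np.clip(255*(a/255)**.55,0,255).astype(np.uint8)
cv2.imwrite("pics/s8.png",cv2.resize(a[:,:,::-1],None,fx=7,fy=7,interpolation=cv2.INTER_CUBIC))
E
```

```text
t 20.88 pos [0.4035 0.0228 0.1323] open 0.0002 F [-0.   0.  -0.2] q [-0.13 -0.49  2.19  0.    1.43 -2.09]
shift now-axes [ 0.1127 -0.0001  0.0244] turn [-0.    0.9   0.23]
stapler x -0.2162 lat 0.0005 Fx -0.0 Fy 0.0 Fz -0.2
channel 0.82 [0.5095 0.0671 0.04  ]
channel 0.75 [0.5654 0.0886 0.0378]
channel 0.3 [ 0.7028 -0.1774 -0.0006]
pull_tab 0.64 [0.494  0.0618 0.0381]
pull_tab 0.36 [0.6018 0.1059 0.002 ]
tall_strip 0.92 [0.3014 0.261  0.0018]
tall_strip 0.88 [ 0.3815  0.3025 -0.0002]
tall_strip 0.56 [0.5372 0.081  0.0413]
```

View pics/s8.png

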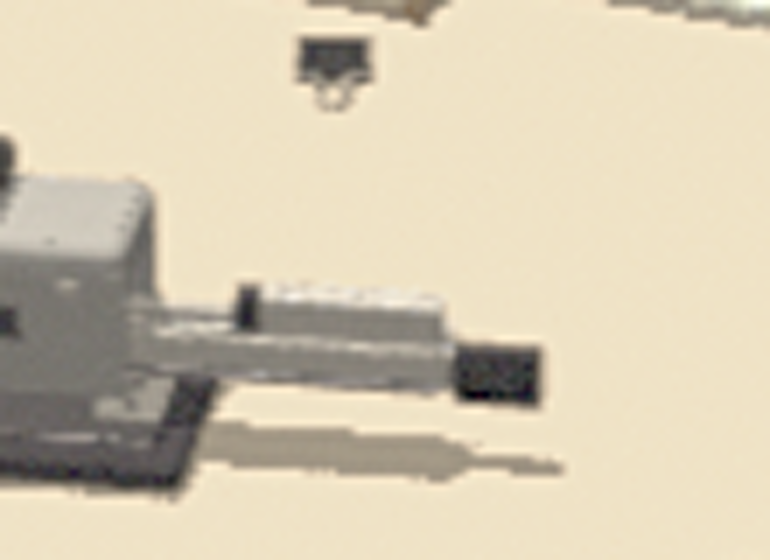

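The strip sits flat and level in the channel at crop x 258–443, with the follower behind it at x 248. The tab is unmoved at x 455–541, so the magazine is still fully out. Now I go down in front of the tab with closed fingers.

>>> arm_command:
  plan:
    - [[0.02, 0, 0.025, 0, 0.9, 0.2, 0], [0.03, 0, 0.02, 0, 0, 0, 0], [0.03, 0, 0, 0, 0, 0, 0], [0.025, 0, 0, 0, 0, 0, 0], [0.015, 0, 0, 0, 0, 0, 0], [0.005, 0, 0, 0, 0, 0, 0], [0, 0, 0, 0, 0, 0, 0]]

```text
t: 21.67
tool_pos: [0.4663, 0.0439, 0.0106]
tool_rot: [-0.307, 1.532, 0.301]
contact_force: [0.2, -0.2, 0.1]
opening: 0.0002
```

```bash
python3 - <<'E'
from h import *
go([*stw((.6043,.1029,.382),-.165),-.001],111.9); sx()
E
```

```text
t 21.67 pos [0.4663 0.0439 0.0106] open 0.0002 F [ 0.2 -0.2  0.1] q [-0.07 -0.14  2.14  0.    1.12 -2.03]
shift now-axes [ 0.0114  0.0034 -0.0151] turn [0.35 0.93 0.39]
stapler x -0.1501 lat -0.0032 Fx 0.1 Fy -0.3 Fz 0.1
```

>>> arm_command:
  plan:
    - [[0, 0.003, -0.006, 0.3, 0.9, 0.4, 0], [0.006, 0, 0, 0, 0, 0, 0], [0.005, 0, 0, 0, 0, 0, 0], [0, 0, 0, 0, 0, 0, 0]]

```text
t: 22.0
tool_pos: [0.4625, 0.045, 0.0014]
tool_rot: [-0.301, 1.547, 0.301]
contact_force: [-0.0, 0.2, 0.2]
opening: -0.0005
```

```bash
python3 - <<'E'
from h import *
go([*stw((.6043,.1029,.382),-.045),0],111.9); sx()
E
```

```text
t 22.0 pos [0.4625 0.045  0.0014] open -0.0005 F [-0.   0.2  0.2] q [-0.06 -0.12  2.14  0.    1.12 -2.02]
shift now-axes [0.0017 0.0007 0.1082] turn [0.08 0.16 0.05]
stapler x -0.1532 lat -0.0009 Fx 0.1 Fy 0.2 Fz 0.2
```

Pushing home in two stages.

>>> arm_command:
  plan:
    - [[0.001, 0.001, 0.006, 0, 0.2, 0, 0], [0, 0, 0.008, 0, 0, 0, 0], [0, 0, 0.009, 0, 0, 0, 0], [0, 0, 0.009, 0, 0, 0, 0], [0, 0, 0.009, 0, 0, 0, 0], [0, 0, 0.009, 0, 0, 0, 0], [0, 0, 0.009, 0, 0, 0, 0]]

```text
t: 22.58
tool_pos: [0.5101, 0.0649, 0.001]
tool_rot: [-0.309, 1.58, 0.298]
contact_force: [-8.6, -3.4, 6.7]
opening: 0.0003
```

```bash
python3 - <<'E'
from h import *
go([*stw((.6043,.1029,.382),-.045),0],111.9); sx()
E
```

```text
t 22.58 pos [0.5101 0.0649 0.001 ] open 0.0003 F [-8.6 -3.4  6.7] q [-0.01  0.03  2.   -0.01  1.14 -1.96]
shift now-axes [-0.0007 -0.0001  0.0566] turn [ 0.17 -1.78  0.07]
stapler x -0.1016 lat -0.0001 Fx -9.2 Fy 0.1 Fz 6.7
```

>>> arm_command:
  plan:
    - [[0, 0, 0.008, 0, -0.8, 0, 0], [0, 0, 0.009, 0, -0.6, 0, 0], [0, 0, 0.009, 0, -0.4, 0, 0], [0, 0, 0.009, 0, 0, 0, 0], [0, 0, 0.008, 0, 0, 0, 0], [0, 0, 0.006, 0, 0, 0, 0], [0, 0, 0.006, 0, 0, 0, 0]]

```text
t: 23.17
tool_pos: [0.5542, 0.0824, 0.001]
tool_rot: [-0.312, 1.584, 0.3]
contact_force: [-7.6, -2.9, 5.5]
opening: 0.0001
```

```bash
python3 - <<'E'
from h import *
go([*stw((.6043,.1029,.382),-.042),0],111.9); sx()
E
```

```text
t 23.17 pos [0.5542 0.0824 0.001 ] open 0.0001 F [-7.6 -2.9  5.5] q [ 0.02  0.14  1.88 -0.02  1.16 -1.93]
shift now-axes [0.0006 0.0003 0.0122] turn [ 0.35 -2.05  0.08]
stapler x -0.0542 lat -0.0003 Fx -8.2 Fy 0.1 Fz 5.5
```

>>> arm_command:
  plan:
    - [[0, 0, 0.005, 0, -1, 0, 0], [0, 0, 0.005, 0, -0.8, 0, 0], [0, 0, 0.005, 0, -0.5, 0, 0], [0, 0, 0.005, 0, 0, 0, 0], [0, 0, 0.005, 0, 0, 0, 0]]

```text
t: 23.58
tool_pos: [0.565, 0.0868, 0.0002]
tool_rot: [-0.315, 1.588, 0.303]
contact_force: [-22.8, -10.1, 16.2]
opening: -0.0001
```

```bash
python3 - <<'E'
from h import *
go([*stw((.6043,.1029,.382),-.042),0],111.9); sx()
E
```

```text
t 23.58 pos [5.65e-01 8.68e-02 2.00e-04] open -0.0001 F [-22.8 -10.1  16.2] q [ 0.03  0.16  1.85 -0.02  1.16 -1.93]
shift now-axes [0.0002 0.0003 0.0004] turn [ 0.55 -2.26  0.01]
stapler x -0.0424 lat -0.0003 Fx -24.9 Fy -0.9 Fz 16.2
```

>>> arm_command:
  plan:
    - [[0, 0, 0.006, 0, 0, 0, 0], [0, 0, 0.006, 0, 0, 0, 0]]

```text
t: 23.75
tool_pos: [0.5635, 0.0862, 0.0002]
tool_rot: [-0.323, 1.627, 0.301]
contact_force: [-24.9, -11.0, 22.7]
opening: 0.0
```

```bash
python3 - <<'E'
from h import *
sx()
E
```

```text
stapler x -0.0441 lat -0.0003 Fx -27.2 Fy -0.9 Fz 22.7
```

>>> arm_command:
  plan:
    - [[0, 0, 0, 0, 0, 0, 0], [0, 0, -0.015, 0, 0, 0, 0], [0, 0, -0.03, 0, 0, 0, 0], [-0.02, 0, -0.03, 0, 0, 0, 0], [-0.035, 0, -0.02, 0, 0, 0, 0], [-0.035, 0, 0, 0, 0, 0, 0], [0, 0, 0, 0, 0, 0, 0]]

```text
t: 24.33
tool_pos: [0.4817, 0.052, 0.1017]
tool_rot: [-0.324, 1.631, 0.301]
contact_force: [1.5, 0.1, 1.3]
opening: 0.0003
```

```bash
python3 - <<'E'
from h import *
np.set_printoptions(precision=4,suppress=True)
sx(); print(ctrl.get_obs()["t"])
a=get_image("scene")[160:240,220:330].astype(float)
for t in("channel","pull_tab","tall_strip","desk_strip","eraser"):
    for d in mark_of("scene",t)[:3]: print(t,round(d["conf"],2),w("scene",d["at"]))
a=np.clip(255*(a/255)**.55,0,255).astype(np.uint8)
cv2.imwrite("pics/s9.png",cv2.resize(a[:,:,::-1],None,fx=7,fy=7,interpolation=cv2.INTER_CUBIC))
E
```

```text
stapler x -0.1328 lat -0.0015 Fx 1.4 Fy -0.4 Fz 1.3
24.3333
channel 0.54 [0.605  0.1045 0.0366]
pull_tab 0.57 [0.5907 0.1003 0.0365]
tall_strip 0.84 [0.2996 0.2636 0.0023]
tall_strip 0.64 [0.3802 0.3037 0.0003]
desk_strip 0.39 [ 0.4431 -0.2168  0.0016]
eraser 0.54 [0.6155 0.2542 0.0021]
```

View pics/s9.png

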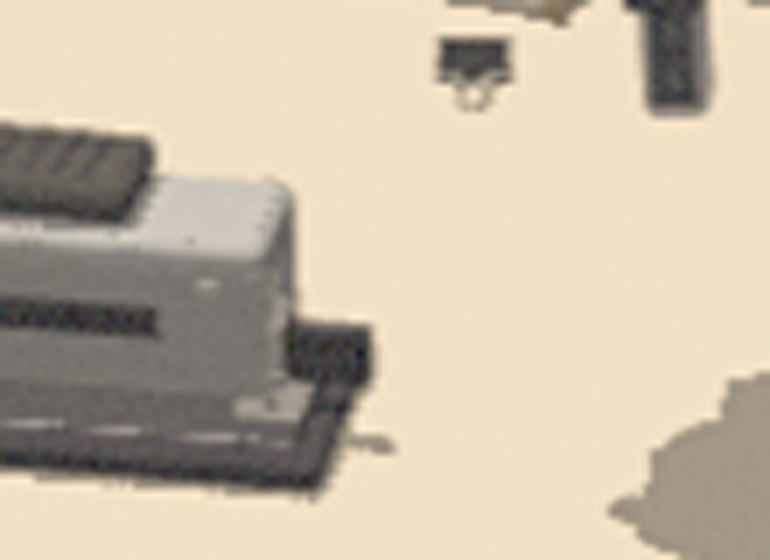

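The tab is back at crop x 290–370. Its front edge is about 2 px further in than at the start, so the magazine was apparently slightly open then. Measured travel is 104 mm and the 27 N reaction shows the end stop. The arm is clear, so I hand in.

```bash
python3 -c "
from station import finish_job; print(finish_job())"
```

```text
the job is handed in; nothing more can be done
None
```

The tall grey strip is loaded and the magazine is pushed fully home. I handed the job in at about 24 s of the 62 s allowed; it reported no verdict.

**What I did**
- **Drawing out:** I gripped the pull tab and drew the magazine out until the stop pushed back with about 25 N.
- **Loading:** I pushed the follower back with the strip, lowered the strip onto the channel floor (12.6 N contact) and let go. The picture showed it flat and level, with the follower behind it.
- **Closing:** I pushed on the front of the tab until it stopped moving, with about 27 N of resistance.

**Last checks**
- **Travel:** The tab moved 104 mm inward by camera, against the 105 mm stated. The channel point is back within about 3 mm of where the cameras first put it.
- **Surroundings:** The red and yellow strips, the desk strip and the eraser are where they were. The arm is clear of everything.

**What disagreed**
- **Fingertips:** They sit about 29 mm higher than the reported tool position, so my first grasp closed above the tab. I found the offset in the pictures, confirmed it by touching the table, and allowed for it.
- **Start position:** The tab front ended about 2 pixels further in than at the start, so the magazine was probably a few millimetres open to begin with.
- **Not seen:** The strip inside the closed head cannot be seen. That it is still seated rests on the last view before closing and on a smooth push at 8–9 N up to the stop.

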